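# Find the loaded grinding vial by weight and hold it over the dish

## Task

One of the two identical closed steel grinding vials is loaded and the other is empty: lift each one clear of the bench in turn and feel which is heavier, standing the lighter one back upright on the bench. Finish holding the heavier vial upright and still, centred a few centimetres above the porcelain dish, ready to be opened over it; do not let go of it. Do not tip a vial over or lay it down, and leave the dish, crucible, tape roll and small beaker where they are.

Things in the scene. Friction and masses are not known exactly. Their poses are not given: they have to be found in the camera images.
- vial_a: closed upright steel grinding vial, 80 mm high: body 43 mm across up to 57 mm, tight knurled cap 47 mm across from 58 to 80 mm. Looks just like the other; either may be the loaded one, which is at least 0.2 kg heavier (each 0.12 to 0.75 kg). Grip at the cap, 40 to 60 N. Origin: centre of the underside; z up
- vial_b: closed upright steel grinding vial, 80 mm high: body 43 mm across up to 57 mm, tight knurled cap 47 mm across from 58 to 80 mm. Looks just like the other; either may be the loaded one, which is at least 0.2 kg heavier (each 0.12 to 0.75 kg). Grip at the cap, 40 to 60 N. Origin: centre of the underside; z up
- dish: shallow white porcelain dish, loose on the bench, 72 to 75 mm across and 14 mm high. Origin: centre of the underside; z up
- small_crucible: small off-white porcelain crucible, 41 mm across and 32 mm high, loose; a bystander. Origin: centre of the underside
- tape: roll of beige tape lying flat, 68 mm across and 18 mm high, loose; a bystander. Origin: centre of the underside
- small_beaker: small glass beaker, 49 mm across and 59 mm high, loose; a bystander. Origin: centre of the underside
Not all that is in view belongs to the job. What is shaped like the vial_a but green or pink is not meant.

How it is judged:
On the way, in this order (a step that is already met when the one before it is completed fails the run):
1. the lighter vial has been lifted more than 20 mm clear of the bench while the heavier stood (height (world z) of vial_a above 0.02 m and contact force between the fingers and vial_a above 0.5 N and height (world z) of vial_b below 0.005 m), for 0.2 s.
2. the lighter vial stands upright on the bench again, let go, and the heavier is lifted more than 20 mm (height (world z) of vial_a below 0.005 m and angle between vial_a's own z axis and vertical below 0.1 rad and contact force between each of the arm, the fingers and vial_a below 0.1 N and height (world z) of vial_b above 0.02 m and contact force between the fingers and vial_b above 0.5 N), for 0.2 s.
At the end, for the whole second after the job is handed in: Heavier vial held by the fingers alone, still, upright (0.15 rad), within 25 mm of the dish's centre, its foot 25 to 150 mm above the bench; lighter vial upright on the bench, at rest, untouched by the fingers; dish and bystanders within 30 mm of their starts (horizontal distance between vial_b and dish below 0.025 m and height (world z) of vial_b between 0.025 and 0.15 m and angle between vial_b's own z axis and vertical below 0.15 rad and linear speed of vial_b below 0.02 m/s and angular speed of vial_b below 0.2 rad/s and contact force between the fingers and vial_b above 1 N and contact force between each of dish, vial_a and vial_b below 0.1 N and contact force between the fingers and vial_a below 0.1 N and linear speed of vial_a below 0.01 m/s and height (world z) of vial_a below 0.005 m and angle between vial_a's own z axis and vertical below 0.1 rad and distance of each of dish, small_crucible, tape, small_beaker from where it was at the start of the episode below 0.03 m); the arm keeps its last pose, push and grip.
It fails at once if a vial is tipped over (more than 0.5 rad) (angle between any of vial_a, vial_b's own z axis and vertical above 0.5 rad).
It fails at once if the dish or a bystander is pushed more than 30 mm or overturned (distance of any of dish, small_crucible, tape, small_beaker from where it was at the start of the episode above 0.03 m or angle between any of dish, small_crucible, tape, small_beaker's own z axis and vertical above 0.5 rad).
It also fails if it takes over 70 s, if anything falls off the work surface, if the arm or the gripper's body presses on something with over 40 N, if the wrist force passes 120 N, or if a joint passes its speed limit or range.

## Robot

A 7-joint arm with a two-finger parallel gripper is mounted at the origin on a cart in front of the work surface, level with it; the furniture and walls round the work are solid. World frame = base frame: x ahead of the robot, y to its left, z up, the work surface at z = 0. Lengths are in m, angles in rad, forces in N, time in s.
With the tool pointing down it reaches from about 0.4 to 0.9 m from the base axis. Payload 5.5 kg.
Tool frame: the origin (TCP) lies between the finger pads; the fingertips stand 22 mm ahead of it and the grasp point (between the pads) lies 3 mm ahead of it; x points along the fingers, y is the direction in which the jaws open and shut, and the axes are right-handed (so a half turn about x gives the same grasp; the last joint's range is limited). The gripper opens to 92 mm and grips with 3 to 60 N. Pads are 19 mm wide; open, the fingers measure 130 mm over their backs; the gripper's body (75 mm by 190 mm) begins 47 mm behind the grasp point.
Start: joints at [-0.854, 0.501, -0.427, 1.55, 0.221, 1.138, -0.21], TCP at [0.285, 0.584, 0.249] pointing down, gripper open.
Joint ranges: [-2.88, 2.88], [-0.31, 2.03], [-1.54, 1.56], [0.2, 2.42], [-1.41, 4.55], [0.19, 2.02], [-2.57, 2.57]. Speed limits (rad/s): [2.57, 2.57, 3.14, 3.14, 3.14, 3.14, 3.14].

## Interface

Orientations are given as [roll, pitch, yaw] about the fixed x, y, z axes, in that order (R = Rz(yaw) Ry(pitch) Rx(roll)).
In Python, from plant import arm gives the robot as it stands.
- The arm moves only by the tool carry_out, never from a script. Its argument "moves" is a list that holds one entry, the list of rows, each a list of 5 numbers: the opening, from 0 (shut) to 1 (fully open), then the shift along the tool's x, y, z in m, then the turn about the tool's x in degrees. In form: [[[fingers, dx, dy, dz, roll], ...]]. A call has exactly 5 rows; each row is the pose to reach, as a shift and turn from the pose commanded when the call began, along the tool's axes at that moment; what a row does not reach only later rows make up. A row lasts 1/10 s, in which the tool goes at most 50 mm and 8.59 degrees, less where a joint would pass 70% of its speed; a pose out of reach is approached as far as the arm can. A call with a gripper value outside its range is refused whole. The fingers move at their own pace and stop on an object; "newtons" is the grip in N (left out, the last holds). Time passes only in rows, so rows that repeat a pose let the fingers close, or fill a call up. It gives the time, the measured TCP pose, the force and the opening at its end, in the units of the state.
- arm.get_obs(): the state, without advancing time (a new reading comes with each control period).
- arm.camera(name): name is "scene" or "top"; returns the picture (400x640x3 uint8, red, green, blue); there is no depth.
- arm.get_calibration(name): a dict with "mtx" (3x3 intrinsics, pixels), "pose" (4x4, takes a point from camera to world coordinates). Camera axes: x right, y down, z forward; pixel columns grow to the right and rows downward; lengths in m; the calibration is good to about 2 mm. A picture is of the moment at which its call begins. get_calibration takes no time and is no camera call.
- arm.close_job(): hands the job in, once; it reports no verdict.
The state is a dict: "time_s": time; "q": joint angles; "joint_velocities": joint speeds; "tau": joint torques, N m; "eef_pos": TCP position; "eef_rot": TCP orientation; "wrist_force": force on the tool from outside, world axes, zero at the start; "ft_torque": the same for the moment, N m; "finger_gap": finger opening in m.
Only numpy, scipy, OpenCV 4.12 (cv2) and the standard library are available. Lean on these libraries where they do the work, as an engineer would, in place of code of your own. Each camera call takes 0.05 s, during which the arm holds its last target.

## Working session

There is one attempt and no reset: what is moved stays moved. The work goes in short steps, Python scripts to look and compute and a tool call to move; the robot and the scene stay as the last step left them, time stands still between calls to the robot, and variables do not carry over. Pictures are saved under pics/ and viewed, and the job is handed in when it is done.

Besides the shell and the picture viewer there is one more tool, called as name([rows], argument=value, ...), one row to a line, values as JSON. carry_out: Moves the arm, as the interface text tells. Its arguments: {"type":"object","properties":{"moves":{"type":"array"},"newtons":{"type":"number"}},"required":["moves"]}

```bash
ls; mkdir -p pics
python3 - <<'E'
from plant import arm
import cv2
o=arm.get_obs()
for k in o: print(k,o[k])
for n in("scene","top"):
    im=arm.camera(n); cv2.imwrite(f"pics/{n}0.png",im[:,:,::-1]); c=arm.get_calibration(n); print(n,c)
E
```

```text
pics
time_s 0.0
q [-0.85381577  0.50186327 -0.42680151  1.5514585   0.22077147  1.13828597
 -0.21030704]
joint_velocities [-0.00155143 -0.00012977  0.00046388  0.00135221  0.00048017 -0.00061605
 -0.00032991]
tau [ 1.01726891e-03 -5.66606462e+01 -5.81613734e+00 -2.79117197e+01
 -6.85465755e-02  3.07410699e-02  1.84580081e-04]
eef_pos [0.28467341 0.58360867 0.24766601]
eef_rot [-1.62286434  1.56883295 -2.07659832]
wrist_force [ 0.31131748 -0.42575626  0.22110672]
ft_torque [ 0.0239311  -0.05134639 -0.02203106]
finger_gap 0.09210145375045403
scene {'mtx': array([[426.91157975,   0.        , 325.77047342],
       [  0.        , 426.91157975, 202.12132167],
       [  0.        ,   0.        ,   1.        ]]), 'pose': array([[ 0.87200663, -0.250208  ,  0.42071414, -0.00672829],
       [-0.48942153, -0.43087113,  0.75816663, -0.96573701],
       [-0.00842577, -0.86703289, -0.49817966,  0.61633622],
       [ 0.        ,  0.        ,  0.        ,  1.        ]])}
top {'mtx': array([[495.30150599,   0.        , 315.87778159],
       [  0.        , 495.30150599, 197.62713777],
       [  0.        ,   0.        ,   1.        ]]), 'pose': array([[ 0.02260266, -0.99387094,  0.10821125,  0.36084093],
       [-0.99967768, -0.02121668,  0.01394245, -0.07013169],
       [-0.01156111, -0.1084915 , -0.99403015,  1.33699336],
       [ 0.        ,  0.        ,  0.        ,  1.        ]])}
```

View pics/scene0.png

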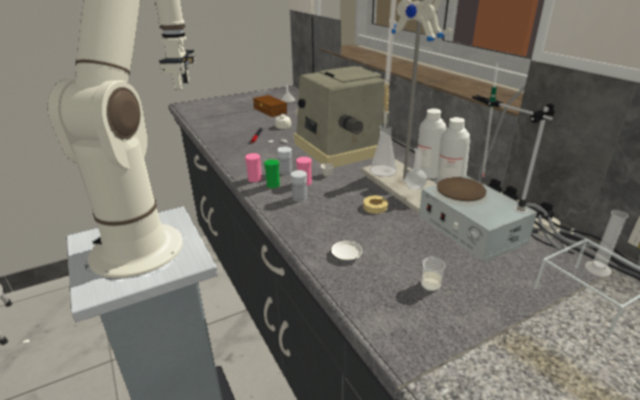

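View pics/top0.png

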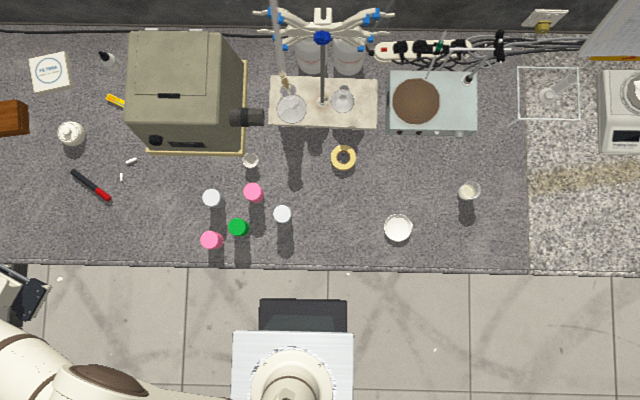

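The top view shows two grey-capped vials at about (211,198) and (282,213), and pink and green decoys at (253,192), (210,240) and (238,227). The dish is at (398,228), the crucible (250,160), the tape (343,157) and the beaker (469,190). Next I'll measure positions.

```bash
cat > h.py <<'E'
import numpy as np, cv2
from plant import arm
from scipy.spatial.transform import Rotation as R
def ray(n,u,v,z):
    c=arm.get_calibration(n);P=c["pose"];d=P[:3,:3]@np.linalg.solve(c["mtx"],[u,v,1.]);o=P[:3,3]
    return o+d*(z-o[2])/d[2]
def proj(n,p):
    c=arm.get_calibration(n);P=c["pose"];q=c["mtx"]@(P[:3,:3].T@(np.asarray(p)-P[:3,3]));return q[:2]/q[2]
E
python3 - <<'E'
from h import *
im=cv2.imread("pics/top0.png");hsv=cv2.cvtColor(im,cv2.COLOR_BGR2HSV)
def blobs(m,name):
    n,l,s,c=cv2.connectedComponentsWithStats(m.astype(np.uint8))
    for i in range(1,n):
        if s[i,4]>60 and 140<c[i][1]<260 and 180<c[i][0]<500:print(name,c[i].round(1),s[i],"z.08",ray("top",*c[i],.08).round(3),"z.014",ray("top",*c[i],.014).round(3))
H,S,V=[hsv[:,:,i].astype(int) for i in range(3)]
blobs((V>165)&(S<50),"white")
blobs((S>90)&(H>150),"pink");blobs((S>100)&(H>40)&(H<80),"green")
blobs((S>60)&(H>15)&(H<35)&(V>130),"tape")
cv2.imwrite("pics/crop.png",cv2.resize(im[140:270,180:500],None,fx=2.5,fy=2.5,interpolation=cv2.INTER_CUBIC))
s=cv2.imread("pics/scene0.png");cv2.imwrite("pics/crops.png",cv2.resize(s[130:300,220:470],None,fx=3,fy=3,interpolation=cv2.INTER_CUBIC))
E
```

```text
white [249.9 162.2] [242 153  17  15 100] z.08 [0.586 0.12  0.08 ] z.014 [0.598 0.13  0.014]
white [468.3 191.4] [458 181  23  19 255] z.08 [ 0.522 -0.44   0.08 ] z.014 [ 0.53  -0.46   0.014]
white [210.7 196.9] [202 189  18  17 255] z.08 [0.494 0.217 0.08 ] z.014 [0.501 0.232 0.014]
white [281.7 213.2] [273 205  18  18 258] z.08 [0.456 0.034 0.08 ] z.014 [0.461 0.039 0.014]
white [397.7 227.2] [384 214  29  28 611] z.08 [ 0.427 -0.261  0.08 ] z.014 [ 0.43  -0.271  0.014]
pink [253.1 192.5] [243 182  21  21 258] z.08 [0.508 0.109 0.08 ] z.014 [0.515 0.118 0.014]
pink [211.3 239.8] [200 231  24  18 293] z.08 [0.384 0.21  0.08 ] z.014 [0.386 0.225 0.014]
green [238.  226.9] [228 218  21  18 305] z.08 [0.419 0.144 0.08 ] z.014 [0.422 0.155 0.014]
tape [203.9 148.9] [145 127 101  28 342] z.08 [0.618 0.24  0.08 ] z.014 [0.632 0.256 0.014]
tape [342.8 157.1] [330 145  27  25 386] z.08 [ 0.604 -0.12   0.08 ] z.014 [ 0.617 -0.122  0.014]
```

View pics/crop.png

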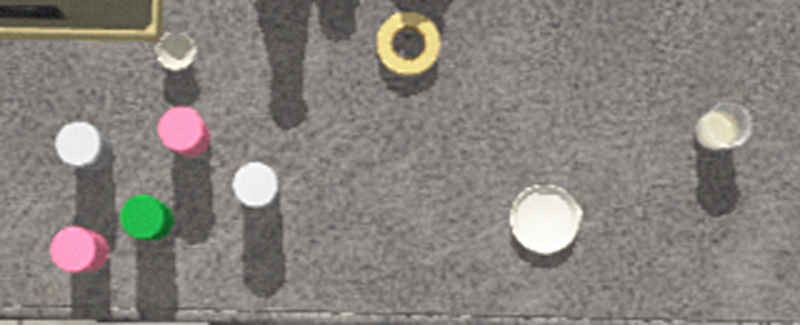

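View pics/crops.png

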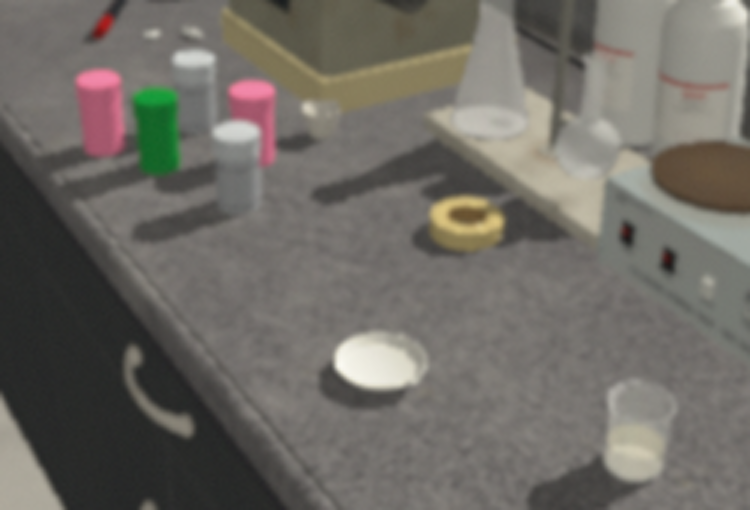

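```bash
cat >> h.py <<'E'
def go(x,y,z,ang=None):
    "shift in tool axes, and turn (deg) to bring jaw line to angle ang (deg, world, mod 180)"
    o=arm.get_obs();M=R.from_euler("xyz",o["eef_rot"]).as_matrix()
    d=M.T@(np.array([x,y,z])-o["eef_pos"])
    j=np.degrees(np.arctan2(M[1,1],M[0,1]))
    print("t",round(o["time_s"],2),"pos",np.round(o["eef_pos"],4),"xaxis",M[:,0].round(3),"jaw",round(j,1),"q7",round(o["q"][6],2),"F",np.round(o["wrist_force"],2),"gap",round(o["finger_gap"],4))
    # tool x is down: + turn about x lowers the world yaw
    if ang is not None: print("turn",[round(-((ang-j+k)%360-0 if (ang-j+k)%360<180 else (ang-j+k)%360-360),1) for k in(0,180)])
    print("dx,dy,dz mm",(d*1000).round(1))
E
python3 -c "
from h import *
go(.494,.217,.15,-45)"
```

```text
t 0.1 pos [0.2847 0.5837 0.2477] xaxis [-0.001 -0.002 -1.   ] jaw 64.0 q7 -0.21 F [ 0.01  0.3  -0.39] gap 0.0917
turn [np.float64(109.0), np.float64(-71.0)]
dx,dy,dz mm [  98.1 -237.7  348.8]
```

carry_out([
  [[0.8,0,-0.024,0.035,8],[0.8,0,-0.048,0.07,16],[0.8,0.01,-0.072,0.105,24],[0.8,0.02,-0.096,0.14,32],[0.8,0.03,-0.12,0.175,40]],
], newtons=50)

```text
time_s: 0.6
eef_pos: [0.3901, 0.3979, 0.2182]
eef_rot: [-1.174, 1.571, -2.332]
wrist_force: [1.2, -0.9, -0.1]
finger_gap: 0.0731
```

```bash
python3 -c "
from h import *
go(.494,.217,.15,-20)"
```

```text
t 0.6 pos [0.3901 0.3979 0.2182] xaxis [-0. -0. -1.] jaw 23.7 q7 -0.52 F [ 1.2  -0.9  -0.13] gap 0.0731
turn [np.float64(43.7), np.float64(-136.3)]
dx,dy,dz mm [ 68.2  22.6 207.4]
```

carry_out([
  [[0.8,0.014,0.004,0.042,8.5],[0.8,0.028,0.009,0.084,17],[0.8,0.042,0.014,0.126,25.5],[0.8,0.056,0.018,0.168,34],[0.8,0.068,0.023,0.207,42]],
])

```text
time_s: 1.1
eef_pos: [0.4951, 0.2177, 0.1498]
eef_rot: [-0.502, 1.57, -2.394]
wrist_force: [0.7, 0.7, 0.6]
finger_gap: 0.0735
```

Run:
```python
from h import *
for n in("scene",):
    im=arm.camera(n)[:,:,::-1]; cv2.imwrite(f"pics/{n}1.png",cv2.resize(im[80:280,180:430],None,fx=3,fy=3,interpolation=cv2.INTER_CUBIC))
s=cv2.imread("pics/scene0.png")
hsv=cv2.cvtColor(s,cv2.COLOR_BGR2HSV)
# predicted cap-top centres in scene view
for p in [(.494,.217,.08),(.456,.034,.08),(.494,.217,0),(.456,.034,0),(.43,-.271,.014)]: print(p,proj("scene",p).round(1))
go(.494,.217,.15,-20)
```

```text
(0.494, 0.217, 0.08) [283.  149.4]
(0.456, 0.034, 0.08) [297.3 173.6]
(0.494, 0.217, 0) [284.4 171.8]
(0.456, 0.034, 0) [298.5 198. ]
(0.43, -0.271, 0.014) [345.2 250.1]
t 1.15 pos [0.4982 0.2096 0.1481] xaxis [-0.001 -0.006 -1.   ] jaw -19.2 q7 -0.8 F [ 2.59 -5.39 -0.93] gap 0.0733
turn [np.float64(0.8), np.float64(-179.2)]
dx,dy,dz mm [-2.  -6.4 -5.6]
```

View pics/scene1.png

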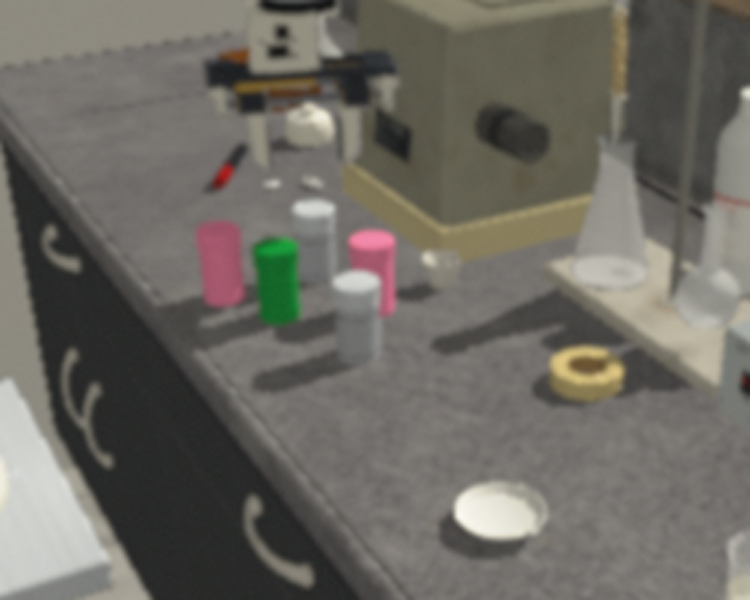

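Scene crop: V1's cap top is at about full-frame (285,149) and V2's at (298,174). Both agree with the top-view estimate to within about 2 px. The gripper is above V1, so I'll let it settle while descending.

carry_out([
  [[0.8,0.01,0,0,0],[0.8,0.02,0,0,0],[0.8,0.03,0,0,0],[0.8,0.03,0,0,0],[0.8,0.03,0,0,0]],
])

```text
time_s: 1.65
eef_pos: [0.494, 0.221, 0.1203]
eef_rot: [-1.316, 1.57, 3.084]
wrist_force: [1.0, -0.1, -0.8]
finger_gap: 0.0735
```

Run:
```python
from h import *
im=arm.camera("top")[:,:,::-1]; cv2.imwrite("pics/top2.png",cv2.resize(im[140:270,160:320],None,fx=4,fy=4,interpolation=cv2.INTER_CUBIC))
go(.494,.217,.072,-20)
```

```text
t 1.7 pos [0.4945 0.2208 0.1208] xaxis [-0.  0. -1.] jaw -17.9 q7 -0.8 F [ 0.29 -0.24  0.36] gap 0.0736
turn [np.float64(2.1), np.float64(-177.9)]
dx,dy,dz mm [48.8  0.7  3.8]
```

View pics/top2.png

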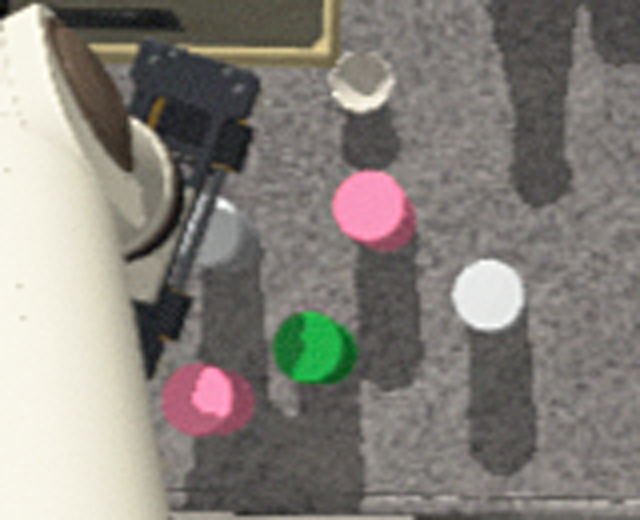

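The gripper sits over V1: cap edge visible at crop (225,232), neighbours clear. Descending now, then gripping.

carry_out([
  [[0.8,0.015,0,0.004,0],[0.8,0.03,0,0.004,0],[0.8,0.045,0,0.004,0],[0.8,0.049,0,0.004,0],[0.8,0.049,0,0.004,0]],
])

```text
time_s: 2.2
eef_pos: [0.4933, 0.2163, 0.0716]
eef_rot: [-1.016, 1.57, -2.9]
wrist_force: [-0.4, 0.1, 0.1]
finger_gap: 0.0735
```

carry_out([
  [[0,0,0,0,0],[0,0,0,0,0],[0,0,0,0,0],[0,0,0,0,0],[0,0,0,0,0]],
], newtons=50)

```text
time_s: 2.7
eef_pos: [0.4941, 0.2162, 0.0722]
eef_rot: [2.27, 1.57, 0.385]
wrist_force: [0.8, 0.5, 1.7]
finger_gap: 0.044
```

Run:
```python
from h import *
go(.494,.217,.072,-20)
print(arm.get_obs()["tau"].round(2), arm.get_obs()["ft_torque"].round(3))
im=arm.camera("scene")[:,:,::-1]; cv2.imwrite("pics/scene3.png",cv2.resize(im[80:230,200:400],None,fx=4,fy=4,interpolation=cv2.INTER_CUBIC))
```

```text
t 2.7 pos [0.4941 0.2162 0.0722] xaxis [ 0.001  0.    -1.   ] jaw -18.0 q7 -0.79 F [0.84 0.5  1.66] gap 0.044
turn [np.float64(2.0), np.float64(-178.0)]
dx,dy,dz mm [ 0.2 -0.4 -0.7]
[ -0.17 -49.9   -0.   -18.52  -0.09   0.07   0.  ] [-0.075 -0.031 -0.006]
```

View pics/scene3.png

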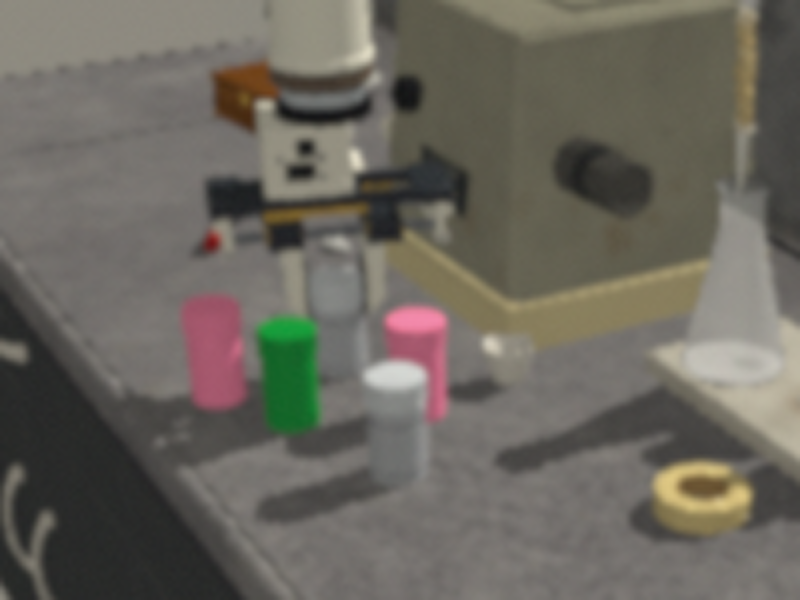

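Fingers straddle V1's cap at crop (338,265), and V2 and the decoys are untouched. The gap of 44 mm is a little under the 47 mm cap. I'll lift and feel.

carry_out([
  [[0,-0.008,0,0,0],[0,-0.02,0,0,0],[0,-0.032,0,0,0],[0,-0.04,0,0,0],[0,-0.04,0,0,0]],
])

```text
time_s: 3.25
eef_pos: [0.4947, 0.2167, 0.1136]
eef_rot: [2.358, 1.567, 0.473]
wrist_force: [0.2, 1.2, -1.9]
finger_gap: 0.0443
```

carry_out([
  [[0,0,0,0,0],[0,0,0,0,0],[0,0,0,0,0],[0,0,0,0,0],[0,0,0,0,0]],
])

```text
time_s: 3.75
eef_pos: [0.4934, 0.216, 0.1114]
eef_rot: [-0.882, 1.57, -2.767]
wrist_force: [-0.2, 0.5, -2.1]
finger_gap: 0.0441
```

Run:
```python
from h import *
go(.494,.217,.072,-18)
print(arm.get_obs()["tau"].round(2), arm.get_obs()["ft_torque"].round(3))
F=[arm.get_obs()["wrist_force"][2]]
im=arm.camera("scene")[:,:,::-1]; cv2.imwrite("pics/scene4.png",cv2.resize(im[80:230,200:400],None,fx=4,fy=4,interpolation=cv2.INTER_CUBIC))
F.append(arm.get_obs()["wrist_force"][2]);print(F,arm.get_obs()["ft_torque"].round(3))
```

```text
t 3.75 pos [0.4934 0.216  0.1114] xaxis [-0.001 -0.    -1.   ] jaw -18.0 q7 -0.79 F [-0.25  0.51 -2.07] gap 0.0441
turn [np.float64(0.0), np.float64(-180.0)]
dx,dy,dz mm [39.4  0.3 -1.1]
[ 0.000e+00 -5.030e+01  1.400e-01 -2.182e+01 -4.000e-02 -2.000e-02
  0.000e+00] [-0.098  0.103 -0.063]
[np.float64(-2.074023399032441), np.float64(-2.4138100025212195)] [-0.101  0.042 -0.02 ]
```

View pics/scene4.png

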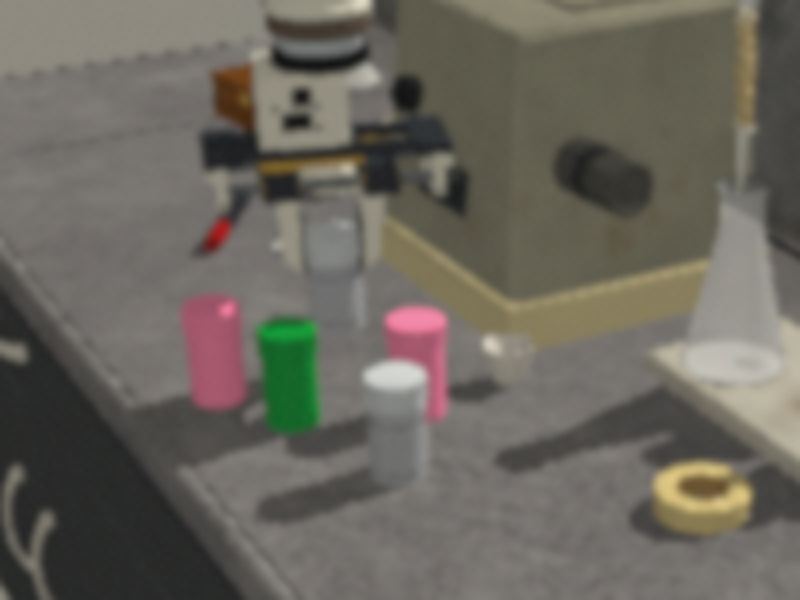

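V1 is raised about 39 mm and vertical, and weighs about 2.1 to 2.4 N. A loaded vial must be at least 0.32 kg (3.1 N), so V1 looks like the lighter one. I'll put it back.

carry_out([
  [[0,0.01,0,0,0],[0,0.022,0,0,0],[0,0.033,0,0,0],[0,0.0395,0,0,0],[0,0.0395,0,0,0]],
])

```text
time_s: 4.3
eef_pos: [0.4936, 0.2158, 0.0715]
eef_rot: [-0.469, 1.57, -2.354]
wrist_force: [1.1, -0.7, -0.6]
finger_gap: 0.0438
```

carry_out([
  [[0,0,0,0,0],[0,0,0,0,0],[0.8,0,0,0,0],[0.8,0,0,0,0],[0.8,0,0,0,0]],
])

```text
time_s: 4.8
eef_pos: [0.4938, 0.2163, 0.0724]
eef_rot: [2.482, 1.57, 0.597]
wrist_force: [0.6, 1.0, -0.8]
finger_gap: 0.0635
```

carry_out([
  [[0.8,-0.01,0,0,0],[0.8,-0.03,0,0,0],[0.8,-0.05,0,0,0],[0.8,-0.07,0,0,0],[0.8,-0.08,0,0,0]],
])

```text
time_s: 5.3
eef_pos: [0.4947, 0.2166, 0.1548]
eef_rot: [2.342, 1.567, 0.457]
wrist_force: [-0.2, -0.0, -0.7]
finger_gap: 0.0733
```

Run:
```python
from h import *
go(.456,.034,.15,-25)
im=arm.camera("scene")[:,:,::-1]; cv2.imwrite("pics/scene5.png",cv2.resize(im[80:230,200:400],None,fx=4,fy=4,interpolation=cv2.INTER_CUBIC))
```

```text
t 5.3 pos [0.4947 0.2166 0.1548] xaxis [ 0.003  0.002 -1.   ] jaw -18.0 q7 -0.79 F [-0.15 -0.02 -0.66] gap 0.0733
turn [np.float64(7.0), np.float64(-173.0)]
dx,dy,dz mm [  4.4  19.6 185.7]
```

View pics/scene5.png

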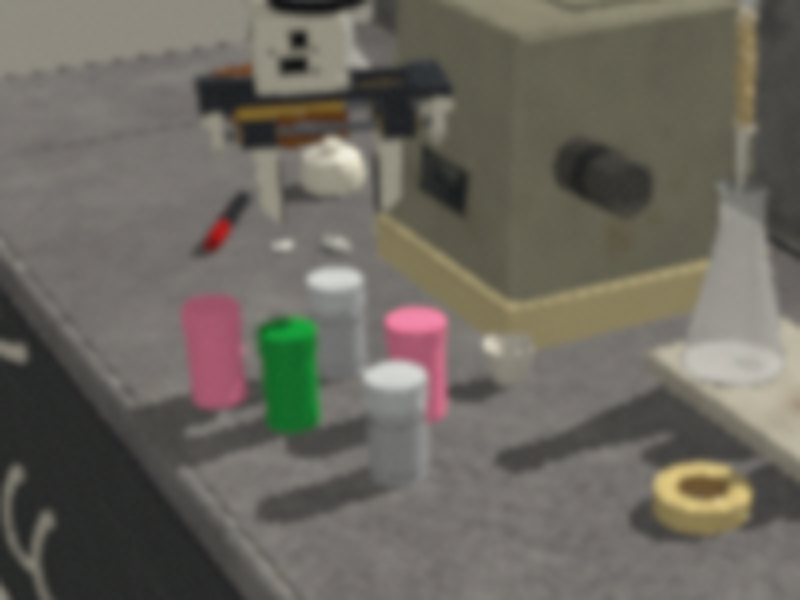

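V1 stands upright and released at crop (335,320). Moving on to V2.

carry_out([
  [[0.8,0,0.004,0.037,1.5],[0.8,0,0.008,0.075,3],[0.8,0,0.012,0.112,4.5],[0.8,0,0.016,0.15,6],[0.8,0.004,0.02,0.185,7]],
])

```text
time_s: 5.85
eef_pos: [0.4549, 0.0323, 0.1482]
eef_rot: [1.85, 1.57, -0.159]
wrist_force: [0.9, 0.1, 0.5]
finger_gap: 0.0735
```

carry_out([
  [[0.8,0,0,0,0],[0.8,0.01,0,0,0],[0.8,0.02,0,0,0],[0.8,0.03,0,0,0],[0.8,0.03,0,0,0]],
])

```text
time_s: 6.35
eef_pos: [0.4541, 0.035, 0.1162]
eef_rot: [-1.079, 1.567, -3.083]
wrist_force: [-0.7, -0.5, 0.2]
finger_gap: 0.0734
```

Run:
```python
from h import *
im=arm.camera("top")[:,:,::-1]; cv2.imwrite("pics/top6.png",cv2.resize(im[140:270,180:380],None,fx=4,fy=4,interpolation=cv2.INTER_CUBIC))
go(.456,.034,.072,-25)
```

```text
t 6.4 pos [0.4545 0.0348 0.1169] xaxis [-0.003 -0.    -1.   ] jaw -24.9 q7 -0.54 F [-0.12  0.12  0.2 ] gap 0.0732
turn [np.float64(0.1), np.float64(-179.9)]
dx,dy,dz mm [44.9  1.8  0.1]
```

View pics/top6.png

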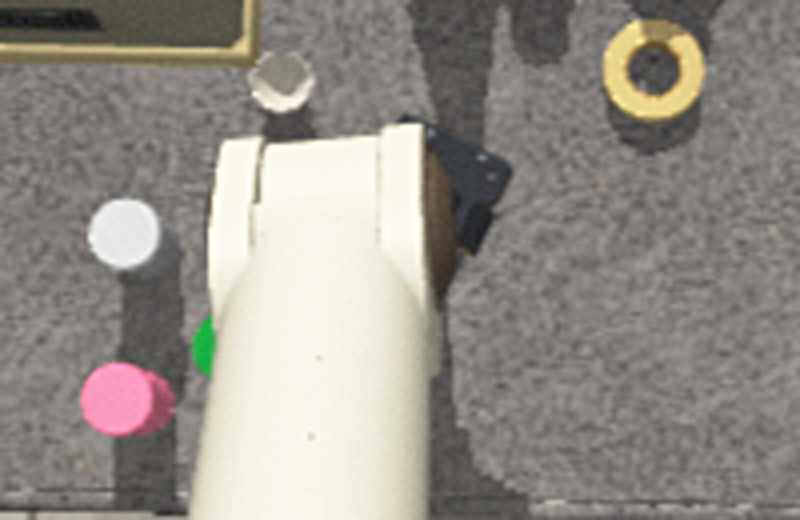

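The arm hides V2 here, while V1 is seen standing at crop (125,233). Descending on V2.

carry_out([
  [[0.8,0.012,0.001,0,0],[0.8,0.025,0.001,0,0],[0.8,0.037,0.001,0,0],[0.8,0.045,0.001,0,0],[0.8,0.045,0.001,0,0]],
])

```text
time_s: 6.9
eef_pos: [0.4554, 0.0335, 0.0719]
eef_rot: [-1.004, 1.568, -3.011]
wrist_force: [-0.2, -0.2, -0.8]
finger_gap: 0.0738
```

carry_out([
  [[0,0,0,0,0],[0,0,0,0,0],[0,0,0,0,0],[0,0,0,0,0],[0,0,0,0,0]],
], newtons=50)

```text
time_s: 7.4
eef_pos: [0.4573, 0.0335, 0.0737]
eef_rot: [2.039, 1.569, 0.032]
wrist_force: [1.6, -0.6, 2.3]
finger_gap: 0.0437
```

Run:
```python
from h import *
go(.456,.034,.072,-25)
im=arm.camera("scene")[:,:,::-1]; cv2.imwrite("pics/scene7.png",cv2.resize(im[80:230,200:400],None,fx=4,fy=4,interpolation=cv2.INTER_CUBIC))
```

```text
t 7.4 pos [0.4573 0.0335 0.0737] xaxis [ 0.002  0.    -1.   ] jaw -25.0 q7 -0.53 F [ 1.55 -0.61  2.25] gap 0.0437
turn [np.float64(-0.0), np.float64(180.0)]
dx,dy,dz mm [ 1.7 -1.4  0.1]
```

View pics/scene7.png

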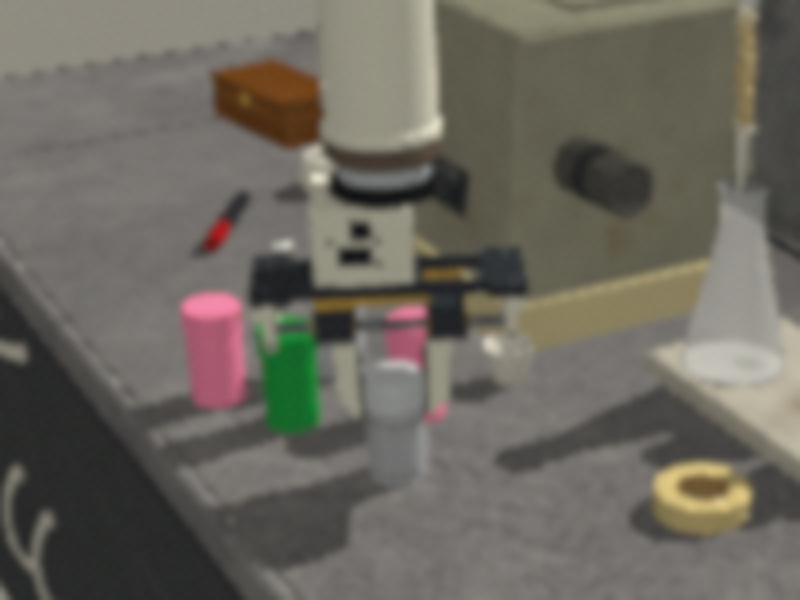

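Fingers are at crop (350,385) and (438,385), with V2's cap between them. Lifting.

carry_out([
  [[0,-0.008,0,0,0],[0,-0.02,0,0,0],[0,-0.032,0,0,0],[0,-0.04,0,0,0],[0,-0.04,0,0,0]],
])

```text
time_s: 7.95
eef_pos: [0.4574, 0.0338, 0.1148]
eef_rot: [2.188, 1.568, 0.181]
wrist_force: [0.3, -0.2, -6.5]
finger_gap: 0.0442
```

carry_out([
  [[0,0,0,0,0],[0,0,0,0,0],[0,0,0,0,0],[0,0,0,0,0],[0,0,0,0,0]],
])

```text
time_s: 8.45
eef_pos: [0.4561, 0.0335, 0.1129]
eef_rot: [-1.035, 1.57, -3.042]
wrist_force: [-0.5, -0.4, -6.9]
finger_gap: 0.0443
```

Run:
```python
from h import *
F=[]
go(.43,-.271,.14,-45)
for i in range(2):
    im=arm.camera("scene")[:,:,::-1]; F.append(arm.get_obs()["wrist_force"][2].round(2))
print(F,arm.get_obs()["ft_torque"].round(3))
cv2.imwrite("pics/scene8.png",cv2.resize(im[80:230,200:400],None,fx=4,fy=4,interpolation=cv2.INTER_CUBIC))
```

```text
t 8.45 pos [0.4561 0.0335 0.1129] xaxis [-0.001 -0.    -1.   ] jaw -25.0 q7 -0.54 F [-0.47 -0.39 -6.92] gap 0.0443
turn [np.float64(20.0), np.float64(-160.0)]
dx,dy,dz mm [-27.1 105.  287.1]
[np.float64(-5.8), np.float64(-7.6)] [-0.088  0.087 -0.053]
```

View pics/scene8.png

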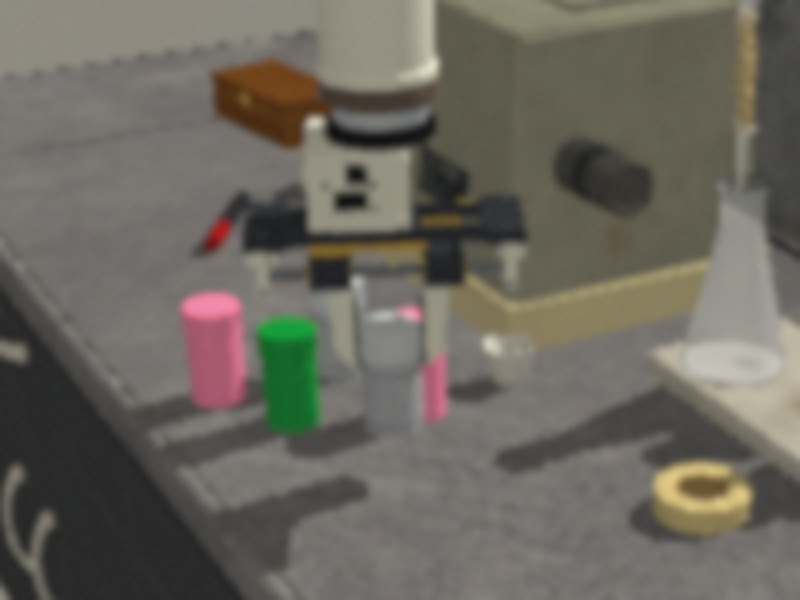

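V2 weighs about 6.9 N against V1's 2.1 N, so V2 is the heavier one, and it hangs upright. Carrying it smoothly to the dish.

carry_out([
  [[0,-0.01,0.003,0.008,0],[0,-0.018,0.01,0.028,0],[0,-0.024,0.02,0.055,0],[0,-0.027,0.031,0.085,0],[0,-0.027,0.042,0.115,0]],
])

```text
time_s: 9.05
eef_pos: [0.4461, -0.0901, 0.1416]
eef_rot: [1.872, 1.569, -0.135]
wrist_force: [0.5, -0.8, -6.7]
finger_gap: 0.0441
```

carry_out([
  [[0,0,0.011,0.03,0],[0,0,0.022,0.06,0],[0,0,0.033,0.09,0],[0,0,0.043,0.118,0],[0,0,0.052,0.142,0]],
])

```text
time_s: 9.55
eef_pos: [0.4321, -0.2416, 0.141]
eef_rot: [0.934, 1.57, -1.074]
wrist_force: [0.6, 0.3, -7.0]
finger_gap: 0.044
```

Run:
```python
from h import *
go(.43,-.271,.137)
```

```text
t 9.55 pos [ 0.4321 -0.2416  0.141 ] xaxis [ 0.    -0.001 -1.   ] jaw -25.1 q7 0.1 F [ 0.59  0.29 -6.98] gap 0.044
dx,dy,dz mm [ 4.  10.5 27.5]
```

carry_out([
  [[0,0.001,0.004,0.01,0],[0,0.002,0.007,0.019,0],[0,0.003,0.01,0.025,0],[0,0.004,0.011,0.028,0],[0,0.004,0.011,0.028,0]],
])

```text
time_s: 10.05
eef_pos: [0.4311, -0.2686, 0.136]
eef_rot: [-1.946, 1.57, 2.33]
wrist_force: [0.5, 0.7, -6.4]
finger_gap: 0.0438
```

carry_out([
  [[0,0,0,0,0],[0,0,0,0,0],[0,0,0,0,0],[0,0,0,0,0],[0,0,0,0,0]],
])

```text
time_s: 10.55
eef_pos: [0.4311, -0.2689, 0.1362]
eef_rot: [2.928, 1.571, 0.921]
wrist_force: [0.1, 1.5, -7.2]
finger_gap: 0.0443
```

Run:
```python
from h import *
im=arm.camera("scene")[:,:,::-1]; cv2.imwrite("pics/scene9.png",cv2.resize(im[100:300,240:500],None,fx=3,fy=3,interpolation=cv2.INTER_CUBIC))
t=arm.camera("top")[:,:,::-1]; cv2.imwrite("pics/top9.png",cv2.resize(t[120:280,180:500],None,fx=2.5,fy=2.5,interpolation=cv2.INTER_CUBIC))
go(.43,-.271,.137)
print([proj("scene",p).round(1) for p in[(.43,-.271,.065),(.43,-.271,.145),(.43,-.271,.014)]])
```

```text
t 10.65 pos [ 0.431  -0.269   0.1362] xaxis [-0.  0. -1.] jaw -25.0 q7 0.16 F [-1.46 -0.08 -7.06] gap 0.0442
dx,dy,dz mm [-0.8 -0.1  2.2]
[array([345.5, 232.2]), array([346. , 202.1]), array([345.2, 250.1])]
```

View pics/scene9.png

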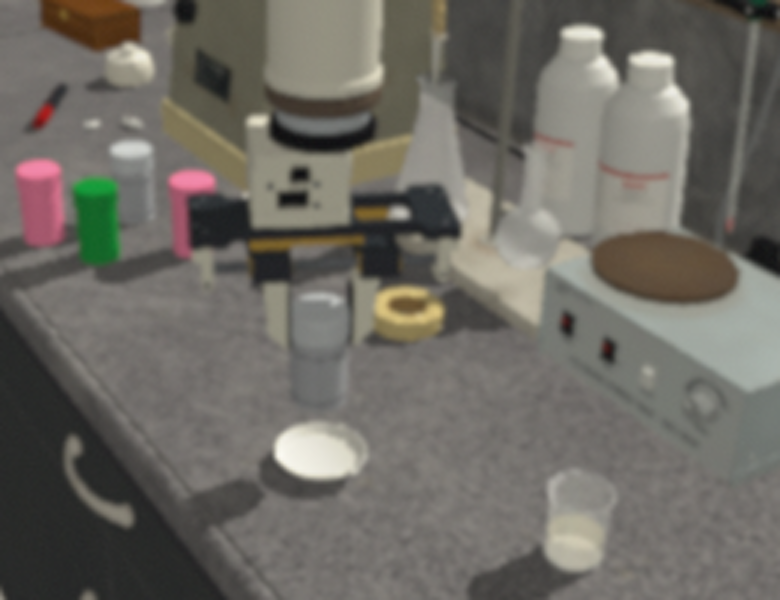

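View pics/top9.png

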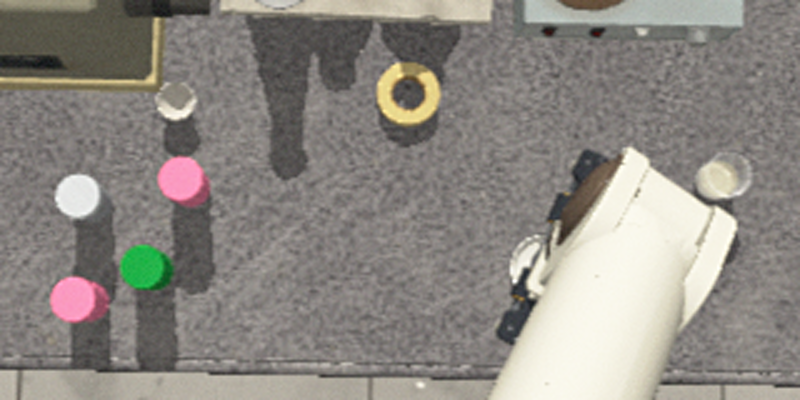

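The vial hangs upright: its foot is at full-frame (346,231) against (345.5,232) predicted for dead centre over the dish. The dish, tape, beaker, crucible and V1 look unmoved. Handing in.

```bash
python3 -c "
from h import *
o=arm.get_obs();print(abs(o['joint_velocities']).max())
print(arm.close_job())"
```

```text
0.002928663971638482
the job is handed in; nothing more can be done
None
```

I lifted each grey vial about 40 mm. The left one weighed about 2.1–2.4 N and the right one about 6–7.5 N, so the right one is the loaded vial. I stood the lighter one back upright in its place and let go. The heavier one is now held at 50 N over the dish, and I handed the job in at about 10.7 s.

**Last checks:**
- **Position:** the gripper centre is about 2 mm from the dish's measured centre. The vial's foot is about 65 mm up, upright and still (joint speeds under 0.003 rad/s).
- **Other objects:** by eye in the last pictures, the lighter vial, dish, crucible, tape and beaker had not moved. I did not re-measure them, and the arm partly hid the dish from the top camera.
- **One disagreement:** the finger gap read 44 mm on both 47 mm caps. I took this as the pads giving under the grip, but did not confirm it. Neither vial slipped.

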